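# Fit the retaining ring that holds a conveyor pulley on its axle

## Task

Turn the pulley wheel on the drive unit through one full turn, either way, to see that it runs free. Then take the snap-ring pliers from their rest, squeeze the handles fully so that the ring on their tips is spread, and slide the ring without forcing it down over the upright axle stub until it lies level in the groove just above the hub. Finish while holding it there: still gripping the pliers, upright, the ring kept spread and not pressed hard on the hub, and leave the loose parts lying about where they are.

Things in the scene. Friction and masses are not known exactly. Their poses are not given: they have to be found in the camera images.
- drive: drive unit bolted to the table: aluminium gearbox block 120 x 120 x 36 mm, a black connector box sticking out 49 mm on its +x side; origin under the block's centre, on the vertical axis of wheel and stub. A steel axle stub, which does not turn, stands up through the wheel and ends 78 mm above the table
- stub_top (a point): centre of the axle stub's top, 78 mm above the table. From here down: 3 mm chamfer, then a land of 30 mm diameter to 66 mm, then the groove, 26 mm diameter, from 66 mm down to the hub face at 58 mm
- groove (a point): point on the stub's axis at mid-groove, 62 mm above the table (hub face 4 mm below it, top of the stub 16 mm above it); z up
- wheel (a joint): turn of the pulley wheel about the stub's axis, rad, 0 at the start, positive anticlockwise from above; turns with no stop either way, friction about 1 N at the pin. The wheel is an aluminium disc, 140 mm diameter, top face 52 mm above the table; its steel hub, 48 mm diameter, rises to 58 mm
- pin (a point): on the axis of the upright steel crank pin on the wheel, 76 mm above the table, a good grip height. The pin is 12 mm thick, stands from 52 to 86 mm above the table, 57 mm from the wheel's axis; it is fixed in the wheel, and gripping fingers slip round it as the wheel turns
- rest: steel rest bolted to the table: foot 90 x 110 x 8 mm and two posts, on whose tops (75 mm above the table, 4 mm lips around) the pliers' two ears lie; origin under its centre; same yaw as the pliers at the start
- pliers: snap-ring pliers, about 0.27 kg, standing tips down in the rest, held by nothing else: lift them straight up. Origin midway between their two ears (reaching to y +-46 mm), level with the ears' undersides, 75 mm above the table at the start; z up, y across the handles, x towards the ring. Nothing reaches lower than the ring, 51 mm below the origin
- grip (a point): midway between the two black handles at grip height, 74 mm above the pliers' origin; close the fingers along the pliers' y. Handles: 20 mm wide in x, from 49 to 103 mm above the origin, leaning outward: 51 mm over the outsides here, 60 mm at the top; fully squeezed they stand upright, 27 mm over the outsides
- ring_mid (a point): centre of the spread ring's opening at mid-thickness; 13 mm in x and -49 mm in z from the pliers' origin, 123 mm below grip, fixed to the pliers. Put it on the stub's axis. The steel ring lies level, fixed on the tips, gap towards the pliers: 4 mm thick, inner diameter 27 mm when closed (too small for the stub), about 2 mm clear of the stub all round when fully spread
- jaw_l (a joint): angle of one handle of the pliers (the other mirrors it), rad: 0 let go, ring closed; 0.17 squeezed to the stop, ring fully spread. The spring needs about 5 N on each handle at first and 15 N at the stop
- spacer: white nylon spacer tube, 28 mm diameter, 32 mm tall, standing; loose bystander, leave it alone; origin under its centre
- bearing: steel bearing ring, 42 mm diameter, 12 mm tall, lying flat; loose bystander, leave it alone; origin under its centre
- screwdriver: screwdriver lying on the table; loose bystander, leave it alone; origin under its centre
- wrench: wrench lying on the table; loose bystander, leave it alone; origin under its centre
- shaft_stock: lying steel rod, 18 mm diameter, 120 mm long; loose bystander, leave it alone; origin under its centre
- washer: steel washer, 40 mm diameter, 4 mm thick, lying flat; loose bystander, leave it alone; origin under its centre
- terminal_block: black terminal block 50 x 30 x 22 mm; loose bystander, leave it alone; origin under its centre
Things that resemble listed ones, but are neither listed nor needed, are in the scene too. There is more than one size of the drive; the job needs the larger.

How it is judged:
By the outcome, as a careful person would: the job done as asked, in the order asked, and still so for the second after the job is handed in, while the arm keeps its last pose, push and grip.
It also fails if it takes over 72 s, if anything falls off the work surface, if the arm or the gripper's body presses on something with over 40 N, if the wrist force passes 120 N, or if a joint passes its speed limit or range.

## Robot

A 7-joint arm with a two-finger parallel gripper is mounted at the origin on the work surface. World frame = base frame: x ahead of the robot, y to its left, z up, the work surface at z = 0. Lengths are in m, angles in rad, forces in N, time in s.
With the tool pointing down it reaches from about 0.4 to 0.85 m from the base axis. Payload 10.4 kg.
Tool frame: the origin (TCP) lies midway between the tips of the shut fingers; the grasp point (between the pads) lies 19 mm behind it (r.tcp_to_grasp is the z of the grasp point in the tool frame, in m); z points along the fingers, x is the direction in which the jaws open and shut, and the axes are right-handed (so a half turn about z gives the same grasp; the last joint's range is limited). The gripper opens to 87 mm and grips with 3 to 60 N. Pads are 19 mm wide; open, the fingers measure 117 mm over their backs; the gripper's body (75 mm by 190 mm) begins 51 mm behind the grasp point.
Start: joints at [-1.352, 0.332, -0.065, 1.46, 0.022, 1.35, -0.088], TCP at [0.15, 0.607, 0.223] pointing down, gripper open.
Joint ranges: [-2.6, 2.6], [-0.5, 2.12], [-1.47, 1.34], [0.16, 2.42], [-1.27, 4.41], [0.06, 2.06], [-2.6, 2.6]. Speed limits (rad/s): [2.22, 2.22, 2.79, 2.79, 3.14, 3.14, 3.14].

## Interface

Orientations are given as a unit quaternion [x, y, z, w].
In Python, from bench import r, camera, close_job gives the robot as it stands. The module is installed in compiled form; this text tells all that it offers.
- The arm moves only by the shell command python3 -m crank 'ROWS' [FORCE]. ROWS is JSON, a list of rows, each an object of numbers: "x", "y", "z": the shift along the tool's x, y, z scaled (see below); "ax", "ay", "az": the turn, a rotation vector about the tool's x, y, z scaled (see below); "claw": the closure, from -1 (fully open) to 1 (shut), so that 0 is half open. A call has exactly 5 rows; each row is the pose to reach, as a shift and turn from the pose commanded when the call began, along the tool's axes at that moment; what a row does not reach only later rows make up. The controller multiplies each number of a shift by 1 m and each number of a turn by 2 rad. A row lasts 1/12 s, in which the tool goes at most 41.7 mm and 7.16 degrees, less where a joint would pass 70% of its speed; a pose out of reach is approached as far as the arm can. A call with a number of a shift or a turn outside -1 to 1 is refused whole. A call with a gripper value outside its range is refused whole. The fingers move at their own pace and stop on an object; FORCE is the grip in N (left out, the last holds). Time passes only in rows, so rows that repeat a pose let the fingers close, or fill a call up. It gives the time, the measured TCP pose, the force and the opening at its end, in the units of the state.
- r.read_state(): the state, without advancing time (a new reading comes with each control period).
- camera(name): name is "scene" or "side" or "wrist"; returns a dict with "color" (480x640x3 uint8, blue, green, red), "fx", "fy", "cx", "cy" (pixels), "eye" and "orientation" of the camera in the world. Camera axes: x right, y down, z forward; pixel columns grow to the right and rows downward; lengths in m; the calibration is good to about 2 mm. A picture is of the moment at which its call begins. There is no depth.
- close_job(): hands the job in, once; it reports no verdict.
The state is a dict: "time": time; "joint_positions": joint angles; "joint_vel": joint speeds; "joint_torque": joint torques, N m; "ee_pos": TCP position; "eef_rot": TCP orientation; "ft_force": force on the tool from outside, world axes, zero at the start; "torque": the same for the moment, N m; "width": finger opening in m.
Only numpy, scipy, OpenCV 4.12 (cv2) and the standard library are available. Lean on these libraries where they do the work, as an engineer would, in place of code of your own. Each camera call takes 0.05 s, during which the arm holds its last target. There are 200 camera calls.

## Working session

There is one attempt and no reset: what is moved stays moved. The work goes in short steps, Python scripts to look and compute and a shell command to move; the robot and the scene stay as the last step left them, time stands still between calls to the robot, and variables do not carry over. Pictures are saved under pics/ and viewed, about 8 in all and at most 12, crops included, and the job is handed in when it is done.

```bash
mkdir -p pics
python3 - <<'E'
from bench import r,camera
import cv2
s=r.read_state()
print(s, r.tcp_to_grasp)
for n in("scene","side"):
    c=camera(n); cv2.imwrite(f"pics/{n}0.png",c["color"]); print(n,c["fx"],c["fy"],c["cx"],c["cy"],c["eye"],c["orientation"])
E
```

```text
{'time': 0.0, 'joint_positions': array([-1.35161292,  0.33288864, -0.06467076,  1.46094584,  0.02160917,
        1.34987285, -0.0885118 ]), 'joint_vel': array([ 9.51038530e-04,  9.17238669e-04,  1.02280932e-03,  1.69210747e-03,
        1.39425939e-05, -6.45981986e-04,  7.59473001e-04]), 'joint_torque': array([ 4.29036472e-04, -6.23263478e+01,  2.49430194e-02, -3.89888048e+01,
       -6.12465804e-02,  3.98650439e-02,  1.15671151e-04]), 'ee_pos': array([0.14958077, 0.6064444 , 0.22174123]), 'eef_rot': array([ 7.87226072e-01,  6.16664096e-01, -5.32009305e-04,  4.69532587e-04]), 'ft_force': array([0.02387079, 0.29463533, 0.00381188]), 'torque': array([-0.01910091, -0.01631407,  0.02803619]), 'width': 0.08712510497032759} -0.0187
scene 483.57610328110496 483.57610328110496 319.8814060030435 243.09679768380317 [0.84093547 0.42272945 1.01065478] [ 0.32741538  0.90479156 -0.2568491  -0.09044303]
side 456.0636074799337 456.0636074799337 320.46820920231113 237.11615095456642 [ 0.37537397 -0.72318058  0.81501877] [ 0.91231513 -0.10139282  0.03944931 -0.39477126]
```

View pics/scene0.png

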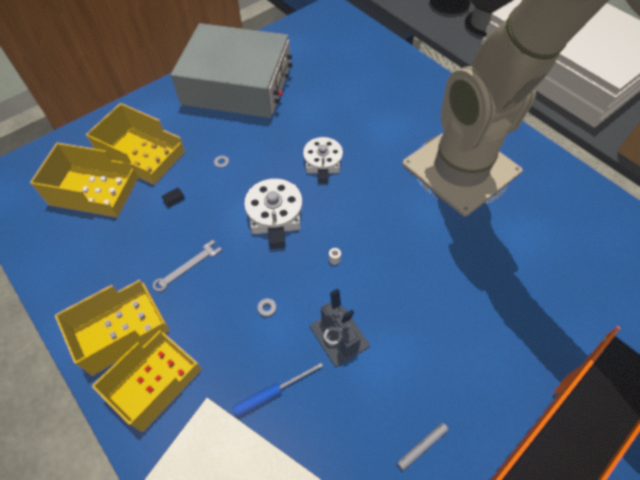

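View pics/side0.png

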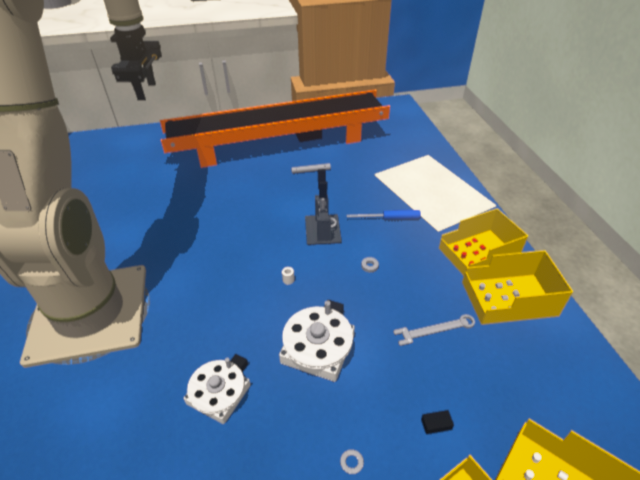

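The scene view shows two wheel-on-block drives. The large one is at scene (273,200) and side (317,333), the small lookalike at scene (322,152) and side (215,383). The pliers stand in the dark rest at scene (338,325), side (322,215). The larger drive is the one needed. Next is one close crop to check the choice.

```bash
cat > h.py <<'E'
import numpy as np,cv2
from scipy.spatial.transform import Rotation as R
from bench import r,camera
def ray(c,u,v):
    d=R.from_quat(c["orientation"]).apply([(u-c["cx"])/c["fx"],(v-c["cy"])/c["fy"],1]); return np.array(c["eye"]),d
def onz(c,u,v,z):
    e,d=ray(c,u,v); return (e+d*(z-e[2])/d[2])[:2]
def tri(c1,p1,c2,p2):
    e,d=ray(c1,*p1); f,g=ray(c2,*p2)
    t=np.linalg.lstsq(np.c_[d,-g],f-e,rcond=None)[0]; a,b=e+d*t[0],f+g*t[1]
    return (a+b)/2,np.linalg.norm(a-b)
def proj(c,p):
    q=R.from_quat(c["orientation"]).inv().apply(np.array(p)-c["eye"]); return np.array([c["fx"]*q[0]/q[2]+c["cx"],c["fy"]*q[1]/q[2]+c["cy"]])
E
python3 - <<'E'
from h import *
a=camera("scene");b=camera("side")
def crop(c,u,v,w,h,k): return cv2.resize(c["color"][v:v+h,u:u+w],None,fx=k,fy=k,interpolation=cv2.INTER_CUBIC)
# each 400x300 (k=4: 100x75)
im=np.vstack([np.hstack([crop(a,225,170,100,75,4),crop(a,290,285,100,75,4)]),np.hstack([crop(b,267,295,100,75,4),crop(b,272,160,100,75,4)])])
cv2.imwrite("pics/crop1.png",im)
# wheel white-blob ellipses
for n,c,box in(("scene",a,(235,170,75,50)),("side",b,(272,298,90,65))):
    u,v,w,h=box; s=c["color"][v:v+h,u:u+w].astype(int)
    m=((s.min(2)>170)).astype(np.uint8)
    cs=max(cv2.findContours(m,0,1)[0],key=cv2.contourArea); hull=cv2.convexHull(cs)
    e=cv2.fitEllipse(hull); ce=(e[0][0]+u,e[0][1]+v); print(n,ce,e[1],onz(c,*ce,.052))
E
```

```text
scene (272.82505798339844, 201.498140335083) (46.101112365722656, 56.99131393432617) [ 0.47947018 -0.20034032]
side (315.6457176208496, 337.9294090270996) (61.41065216064453, 75.86175537109375) [ 0.47249789 -0.21186893]
```

View pics/crop1.png

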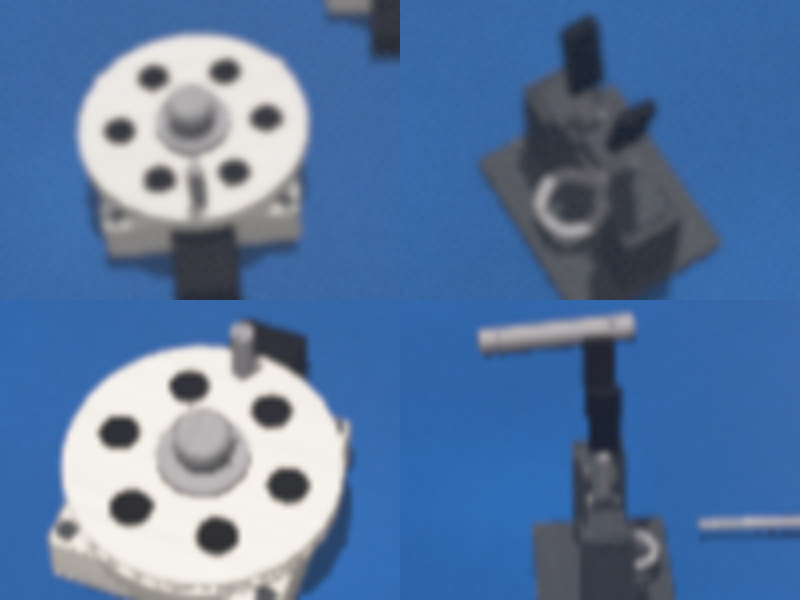

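The crops show the larger drive at top left: pin top at scene ≈(273.5,211), side ≈(327.5,302.5); stub top at scene ≈(272.5,196), side ≈(317.5,331). The pliers' handle tops are at scene ≈(335,290) and (351,311). Their ring is at scene ≈(332,336), side ≈(333,222).

Run:
```python
from h import *
a=camera("scene");b=camera("side")
print("stub",tri(a,(272.5,196.2),b,(317.7,331)),onz(a,272.5,196.2,.078),onz(b,317.7,331,.078))
print("pin",tri(a,(273.7,211),b,(327.5,302.3)),onz(a,273.7,211,.086),onz(b,327.5,302.3,.086))
print("h1",onz(a,335,290,.178),"h2",onz(a,351.3,311,.178),"ring",onz(a,332,336.2,.026),onz(b,333.3,222.3,.026),tri(a,(332,336.2),b,(333.3,222.3)))
print(onz(a,343,300.5,.178), onz(b,322,170,.178))
# wheel by ellipse bounds with stricter mask : side
s=b["color"][296:366,270:365].astype(int); m=(s[...,0]-s[...,2]<40)&(s.max(2)>140)
p=r.read_state(); print(R.from_quat(p["eef_rot"]).as_matrix().round(3))
```

```text
stub (array([ 0.47684901, -0.2053808 ,  0.06540851]), np.float64(0.002745499952676058)) [ 0.4803819  -0.19663694] [ 0.47637199 -0.21467366]
pin (array([ 0.50830345, -0.15554915,  0.08541041]), np.float64(0.002591794034105476)) [ 0.50726435 -0.154803  ] [ 0.50936967 -0.15658417]
h1 [0.56148538 0.12552879] h2 [0.56640763 0.17779602] ring [0.58667618 0.15018032] [0.59535532 0.14471813] (array([0.59121112, 0.14831488, 0.02505301]), np.float64(0.009973478970620531))
[0.56419427 0.15180892] [0.57148546 0.16929817]
[[ 0.239  0.971 -0.   ]
 [ 0.971 -0.239 -0.   ]
 [-0.     0.    -1.   ]]
```

```bash
cat >> h.py <<'E'
def go(x,y,z,yaw):
    """rows units to bring TCP to x,y,z with tool x at world azimuth yaw deg (tool down)"""
    s=r.read_state(); M=R.from_quat(s["eef_rot"]).as_matrix(); d=M.T@(np.array([x,y,z])-s["ee_pos"])
    t=np.radians(yaw); T=np.array([[np.cos(t),np.sin(t),0],[np.sin(t),-np.cos(t),0],[0,0,-1]])
    v=R.from_matrix(M.T@T).as_rotvec()/2
    print("pos",s["ee_pos"].round(4),"yaw",np.degrees(np.arctan2(M[1,0],M[0,0])).round(1),"F",s["ft_force"].round(1),"w",round(s["width"],4),"t",s["time"],"q",s["joint_positions"].round(2)); print("shift",d.round(4),"turn",v.round(4))
E
python3 -m crank '[{"x":-0.108,"y":0.212,"z":-0.04,"az":0.3},{"x":-0.108,"y":0.212,"z":-0.04,"az":0.3},{"x":-0.108,"y":0.212,"z":-0.04,"az":0.3},{"x":-0.108,"y":0.212,"z":-0.04,"az":0.3},{"x":-0.108,"y":0.212,"z":-0.04,"az":0.3}]' && python3 -c "
from h import *
go(.52,-.15,.26,-32)"
```

```text
schema error: expected keys x, y, z, ax, ay, az, claw
```

```bash
python3 -m crank '[{"x":-0.108,"y":0.212,"z":-0.04,"ax":0,"ay":0,"az":0.3,"claw":-1},{"x":-0.108,"y":0.212,"z":-0.04,"ax":0,"ay":0,"az":0.3,"claw":-1},{"x":-0.108,"y":0.212,"z":-0.04,"ax":0,"ay":0,"az":0.3,"claw":-1},{"x":-0.108,"y":0.212,"z":-0.04,"ax":0,"ay":0,"az":0.3,"claw":-1},{"x":-0.108,"y":0.212,"z":-0.04,"ax":0,"ay":0,"az":0.3,"claw":-1}]' && python3 -c "
from h import *
go(.52,-.15,.26,-32)"
```

```text
time: 0.72
ee_pos: [0.3062, 0.4709, 0.2576]
eef_rot: [0.935, 0.353, 0.0, -0.0]
ft_force: [0.1, -0.5, -0.3]
width: 0.087
pos [0.3062 0.4709 0.2576] yaw 41.4 F [ 0.1 -0.5 -0.3] w 0.087 t 0.7167 q [-1.17  0.17  0.11  1.59 -0.02  1.38 -0.34]
shift [-0.2503  0.6071 -0.0027] turn [-3.000e-04 -0.000e+00  6.405e-01]
```

```bash
python3 -m crank '[{"x":-0.02,"y":0.2,"z":0,"ax":0,"ay":0,"az":0.3,"claw":-1},{"x":-0.02,"y":0.2,"z":0,"ax":0,"ay":0,"az":0.3,"claw":-1},{"x":-0.02,"y":0.2,"z":0,"ax":0,"ay":0,"az":0.3,"claw":-1},{"x":-0.02,"y":0.2,"z":0,"ax":0,"ay":0,"az":0.3,"claw":-1},{"x":-0.02,"y":0.2,"z":0,"ax":0,"ay":0,"az":0.3,"claw":-1}]' >/dev/null&& python3 -c "
from h import *
go(.508,-.155,.22,-32)"
```

```text
pos [0.425  0.307  0.2574] yaw 6.9 F [ 0.5  0.5 -0.4] w 0.0872 t 1.1333 q [-0.99  0.08  0.3   1.69 -0.02  1.37 -0.57]
shift [0.0269 0.4686 0.0373] turn [-2.000e-04 -3.000e-04  3.395e-01]
```

```bash
python3 -m crank '[{"x":0.012,"y":0.205,"z":0,"ax":0,"ay":0,"az":0.3,"claw":-1},{"x":0.012,"y":0.205,"z":0,"ax":0,"ay":0,"az":0.3,"claw":-1},{"x":0.012,"y":0.205,"z":0,"ax":0,"ay":0,"az":0.3,"claw":-1},{"x":0.012,"y":0.205,"z":0,"ax":0,"ay":0,"az":0.3,"claw":-1},{"x":0.012,"y":0.205,"z":0,"ax":0,"ay":0,"az":0.3,"claw":-1}]' >/dev/null&& python3 -c "
from h import *
go(.508,-.155,.22,-32)"
```

```text
pos [0.4617 0.1057 0.2573] yaw -27.4 F [ 0.9 -0.2 -0.3] w 0.0873 t 1.55 q [-0.81 -0.05  0.47  1.81  0.02  1.37 -0.82]
shift [0.1611 0.2102 0.0371] turn [-0.0004 -0.      0.0402]
```

```bash
python3 -m crank '[{"x":0.161,"y":0.21,"z":0.037,"ax":0,"ay":0,"az":0.04,"claw":-1},{"x":0.161,"y":0.21,"z":0.037,"ax":0,"ay":0,"az":0.04,"claw":-1},{"x":0.161,"y":0.21,"z":0.037,"ax":0,"ay":0,"az":0.04,"claw":-1},{"x":0.161,"y":0.21,"z":0.037,"ax":0,"ay":0,"az":0.04,"claw":-1},{"x":0.161,"y":0.21,"z":0.037,"ax":0,"ay":0,"az":0.04,"claw":-1}]' >/dev/null&& python3 -m crank '[{"x":0.038,"y":0.047,"z":0.009,"ax":0,"ay":0,"az":0.001,"claw":-1},{"x":0.038,"y":0.047,"z":0.009,"ax":0,"ay":0,"az":0.001,"claw":-1},{"x":0.038,"y":0.047,"z":0.009,"ax":0,"ay":0,"az":0.001,"claw":-1},{"x":0.038,"y":0.047,"z":0.009,"ax":0,"ay":0,"az":0.001,"claw":-1},{"x":0.038,"y":0.047,"z":0.009,"ax":0,"ay":0,"az":0.001,"claw":-1}]' >/dev/null && python3 -c "
from h import *
go(.508,-.155,.057,-32)
c=camera('wrist'); cv2.imwrite('pics/w1.png',c['color']); print(c['eye'],c['orientation'],c['fx'])
print(proj(c,[.508,-.155,.086]),proj(c,[.478,-.204,.078]))"
```

```text
pos [ 0.5071 -0.1536  0.2192] yaw -31.6 F [-0.1  1.6 -1. ] w 0.0869 t 2.3833 q [-0.5   0.14  0.78  1.75 -0.1   1.29 -0.25]
shift [0.0016 0.0008 0.1622] turn [-0.0002  0.0002  0.0032]
[ 0.54192409 -0.09598814  0.38039832] [ 0.95460921 -0.27027417 -0.03433083  0.1203932 ] 412.25941979690003
[324.67281445 229.93008646] [324.6568897  298.86576561]
```

View pics/w1.png

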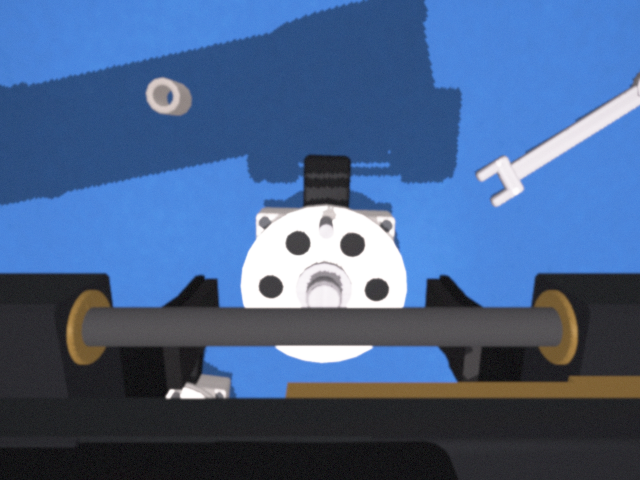

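The wheel is centred at (324,284) and the pin's top is near (326,231), against a predicted (325,230). That agrees to about 1–2 mm, so I'll descend and grip the pin.

```bash
python3 -m crank '[{"x":0.002,"y":0,"z":0.04,"ax":0,"ay":0,"az":0,"claw":-1},{"x":0.002,"y":0,"z":0.08,"ax":0,"ay":0,"az":0,"claw":-1},{"x":0.002,"y":0,"z":0.12,"ax":0,"ay":0,"az":0,"claw":-1},{"x":0.002,"y":0,"z":0.15,"ax":0,"ay":0,"az":0,"claw":-0.4},{"x":0.002,"y":0,"z":0.159,"ax":0,"ay":0,"az":0,"claw":0}]' 10 && python3 -m crank '[{"x":0,"y":0,"z":0,"ax":0,"ay":0,"az":0,"claw":1},{"x":0,"y":0,"z":0,"ax":0,"ay":0,"az":0,"claw":1},{"x":0,"y":0,"z":0,"ax":0,"ay":0,"az":0,"claw":1},{"x":0,"y":0,"z":0,"ax":0,"ay":0,"az":0,"claw":1},{"x":0,"y":0,"z":0,"ax":0,"ay":0,"az":0,"claw":1}]' && python3 -c "
from h import *
go(.508,-.155,.06,-32)
c=camera('wrist'); print(proj(c,[.478,-.204,.052])); cv2.imwrite('pics/w2.png',c['color'])"
```

```text
time: 2.85
ee_pos: [0.5063, -0.1532, 0.0561]
eef_rot: [0.962, -0.272, -0.003, 0.0]
ft_force: [-1.1, 0.8, 0.3]
width: 0.0798
time: 3.27
ee_pos: [0.5098, -0.1556, 0.0618]
eef_rot: [0.962, -0.273, 0.001, -0.001]
ft_force: [-0.6, 0.3, -0.8]
width: 0.0482
pos [ 0.5098 -0.1556  0.0618] yaw -31.7 F [-0.6  0.3 -0.8] w 0.0482 t 3.2667 q [-0.41  0.34  0.73  1.92 -0.27  0.98 -0.11]
shift [-0.0018  0.0004  0.0017] turn [-0.0009 -0.0011  0.0029]
[319.50226941 405.02763518]
```

```bash
python3 -m crank '[{"x":0,"y":0,"z":0,"ax":0,"ay":0,"az":0,"claw":1},{"x":0,"y":0,"z":0,"ax":0,"ay":0,"az":0,"claw":1},{"x":0,"y":0,"z":0,"ax":0,"ay":0,"az":0,"claw":1},{"x":0,"y":0,"z":0,"ax":0,"ay":0,"az":0,"claw":1},{"x":0,"y":0,"z":0,"ax":0,"ay":0,"az":0,"claw":1}]' && python3 -m crank '[{"x":0,"y":0,"z":0,"ax":0,"ay":0,"az":0,"claw":1},{"x":0,"y":0,"z":0,"ax":0,"ay":0,"az":0,"claw":1},{"x":0,"y":0,"z":0,"ax":0,"ay":0,"az":0,"claw":1},{"x":0,"y":0,"z":0,"ax":0,"ay":0,"az":0,"claw":1},{"x":0,"y":0,"z":0,"ax":0,"ay":0,"az":0,"claw":1}]'
```

```text
time: 3.73
ee_pos: [0.5087, -0.1557, 0.0602]
eef_rot: [0.962, -0.273, 0.0, -0.0]
ft_force: [0.4, -0.5, -0.9]
width: 0.0118
time: 4.15
ee_pos: [0.5087, -0.1557, 0.0602]
eef_rot: [0.962, -0.273, 0.0, -0.0]
ft_force: [-0.2, 0.8, 0.1]
width: 0.0116
```

The pin is gripped (opening 11.6 mm, force near zero), and it implies an axis at (0.4787,-0.2042). Now I'll turn the wheel clockwise at fixed orientation, 9° per row, about a centre 57 mm along tool +y.

```bash
python3 -m crank '[{"x":0.0089,"y":0.0007,"z":0,"ax":0,"ay":0,"az":0,"claw":1},{"x":0.0176,"y":0.0028,"z":0,"ax":0,"ay":0,"az":0,"claw":1},{"x":0.0259,"y":0.0062,"z":0,"ax":0,"ay":0,"az":0,"claw":1},{"x":0.0335,"y":0.0109,"z":0,"ax":0,"ay":0,"az":0,"claw":1},{"x":0.0403,"y":0.0167,"z":0,"ax":0,"ay":0,"az":0,"claw":1}]' && python3 -m crank '[{"x":0.0058,"y":0.0068,"z":0,"ax":0,"ay":0,"az":0,"claw":1},{"x":0.0105,"y":0.0144,"z":0,"ax":0,"ay":0,"az":0,"claw":1},{"x":0.0139,"y":0.0227,"z":0,"ax":0,"ay":0,"az":0,"claw":1},{"x":0.016,"y":0.0314,"z":0,"ax":0,"ay":0,"az":0,"claw":1},{"x":0.0167,"y":0.0403,"z":0,"ax":0,"ay":0,"az":0,"claw":1}]' && python3 -c "
from h import *
go(.508,-.155,.06,-31.7)"
```

```text
time: 4.57
ee_pos: [0.5346, -0.1918, 0.0599]
eef_rot: [0.962, -0.273, -0.0, 0.0]
ft_force: [-1.4, 3.4, -0.0]
width: 0.0122
time: 4.98
ee_pos: [0.5258, -0.2344, 0.0598]
eef_rot: [0.962, -0.273, -0.001, -0.0]
ft_force: [-8.6, 9.6, 4.0]
width: 0.0117
pos [ 0.5258 -0.2344  0.0598] yaw -31.7 F [-8.6  9.6  4. ] w 0.0117 t 4.9833 q [-0.24  0.45  0.72  1.8  -0.34  1.02  0.06]
shift [-0.0569 -0.0582 -0.0001] turn [-0.      0.0014 -0.    ]
```

```bash
python3 -m crank '[{"x":-0.0007,"y":0.0089,"z":0,"ax":0,"ay":0,"az":0,"claw":1},{"x":-0.0028,"y":0.0176,"z":0,"ax":0,"ay":0,"az":0,"claw":1},{"x":-0.0062,"y":0.0259,"z":0,"ax":0,"ay":0,"az":0,"claw":1},{"x":-0.0109,"y":0.0335,"z":0,"ax":0,"ay":0,"az":0,"claw":1},{"x":-0.0167,"y":0.0403,"z":0,"ax":0,"ay":0,"az":0,"claw":1}]' && python3 -m crank '[{"x":-0.0068,"y":0.0058,"z":0,"ax":0,"ay":0,"az":0,"claw":1},{"x":-0.0144,"y":0.0105,"z":0,"ax":0,"ay":0,"az":0,"claw":1},{"x":-0.0227,"y":0.0139,"z":0,"ax":0,"ay":0,"az":0,"claw":1},{"x":-0.0314,"y":0.016,"z":0,"ax":0,"ay":0,"az":0,"claw":1},{"x":-0.0403,"y":0.0167,"z":0,"ax":0,"ay":0,"az":0,"claw":1}]'
```

```text
time: 5.4
ee_pos: [0.4909, -0.2561, 0.0594]
eef_rot: [0.962, -0.272, -0.002, -0.003]
ft_force: [-1.9, 18.4, 1.1]
width: 0.0117
time: 5.82
ee_pos: [0.4483, -0.2523, 0.0597]
eef_rot: [0.962, -0.273, 0.0, -0.0]
ft_force: [4.8, 2.7, -9.7]
width: 0.0116
```

```bash
python3 -m crank '[{"x":-0.0089,"y":-0.0007,"z":0,"ax":0,"ay":0,"az":0,"claw":1},{"x":-0.0176,"y":-0.0028,"z":0,"ax":0,"ay":0,"az":0,"claw":1},{"x":-0.0259,"y":-0.0062,"z":0,"ax":0,"ay":0,"az":0,"claw":1},{"x":-0.0335,"y":-0.0109,"z":0,"ax":0,"ay":0,"az":0,"claw":1},{"x":-0.0403,"y":-0.0167,"z":0,"ax":0,"ay":0,"az":0,"claw":1}]' && python3 -m crank '[{"x":-0.0058,"y":-0.0068,"z":0,"ax":0,"ay":0,"az":0,"claw":1},{"x":-0.0105,"y":-0.0144,"z":0,"ax":0,"ay":0,"az":0,"claw":1},{"x":-0.0139,"y":-0.0227,"z":0,"ax":0,"ay":0,"az":0,"claw":1},{"x":-0.016,"y":-0.0314,"z":0,"ax":0,"ay":0,"az":0,"claw":1},{"x":-0.0167,"y":-0.0403,"z":0,"ax":0,"ay":0,"az":0,"claw":1}]' && python3 -c "
from h import *
c=camera('side'); cv2.imwrite('pics/s2.png',c['color'])"
```

```text
time: 6.23
ee_pos: [0.4225, -0.2176, 0.0604]
eef_rot: [0.962, -0.274, 0.0, 0.0]
ft_force: [0.4, -4.0, -4.2]
width: 0.0117
time: 6.65
ee_pos: [0.4297, -0.1735, 0.0604]
eef_rot: [0.962, -0.273, -0.0, -0.0]
ft_force: [-3.8, -1.1, 3.3]
width: 0.0113
```

```bash
python3 -m crank '[{"x":0.0007,"y":-0.0089,"z":0,"ax":0,"ay":0,"az":0,"claw":1},{"x":0.0028,"y":-0.0176,"z":0,"ax":0,"ay":0,"az":0,"claw":1},{"x":0.0062,"y":-0.0259,"z":0,"ax":0,"ay":0,"az":0,"claw":1},{"x":0.0109,"y":-0.0335,"z":0,"ax":0,"ay":0,"az":0,"claw":1},{"x":0.0167,"y":-0.0403,"z":0,"ax":0,"ay":0,"az":0,"claw":1}]' && python3 -m crank '[{"x":0.0068,"y":-0.0058,"z":0,"ax":0,"ay":0,"az":0,"claw":1},{"x":0.0144,"y":-0.0105,"z":0,"ax":0,"ay":0,"az":0,"claw":1},{"x":0.0227,"y":-0.0139,"z":0,"ax":0,"ay":0,"az":0,"claw":1},{"x":0.0314,"y":-0.016,"z":0,"ax":0,"ay":0,"az":0,"claw":1},{"x":0.0403,"y":-0.0167,"z":0,"ax":0,"ay":0,"az":0,"claw":1}]' && python3 -m crank '[{"x":0.0045,"y":0.0002,"z":0,"ax":0,"ay":0,"az":0,"claw":1},{"x":0.0089,"y":0.0007,"z":0,"ax":0,"ay":0,"az":0,"claw":1},{"x":0.0118,"y":0.0012,"z":0,"ax":0,"ay":0,"az":0,"claw":1},{"x":0.0118,"y":0.0012,"z":0,"ax":0,"ay":0,"az":0,"claw":1},{"x":0.0118,"y":0.0012,"z":0,"ax":0,"ay":0,"az":0,"claw":1}]' && python3 -c "
from h import *
c=camera('side'); cv2.imwrite('pics/s3.png',c['color'])
d=cv2.imread('pics/s2.png');cv2.imwrite('pics/turn.png',np.hstack([cv2.resize(i[230:400,230:400],(400,400)) for i in(d,c['color'])]))"
```

```text
time: 7.12
ee_pos: [0.4645, -0.1436, 0.0599]
eef_rot: [0.962, -0.272, -0.003, -0.003]
ft_force: [-10.6, 20.3, 9.5]
width: 0.0116
time: 7.53
ee_pos: [0.5095, -0.1529, 0.0597]
eef_rot: [0.962, -0.272, -0.001, -0.001]
ft_force: [-2.1, 3.9, -2.0]
width: 0.0116
time: 7.95
ee_pos: [0.5188, -0.162, 0.0599]
eef_rot: [0.962, -0.273, 0.0, -0.0]
ft_force: [5.0, 3.8, -10.3]
width: 0.0112
```

View pics/turn.png

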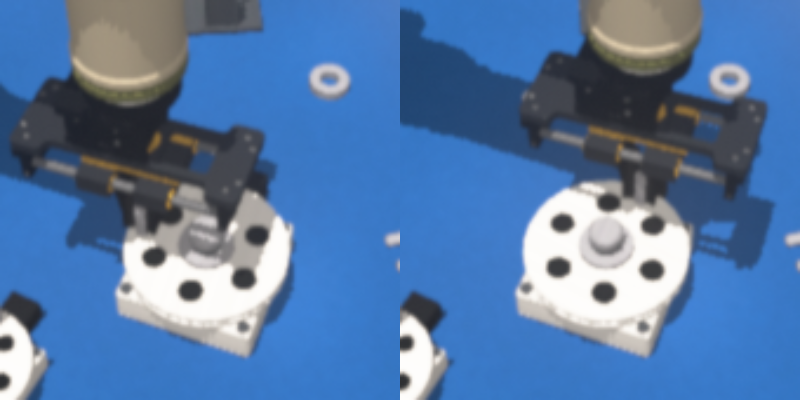

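The wheel followed the pin through about 372° (pin from 58° to 46.5° azimuth, gripped throughout). Release, lift and go to the pliers.

```bash
python3 -m crank '[{"x":0,"y":0,"z":0,"ax":0,"ay":0,"az":0,"claw":-1},{"x":0,"y":0,"z":0,"ax":0,"ay":0,"az":0,"claw":-1},{"x":0,"y":0,"z":0,"ax":0,"ay":0,"az":0,"claw":-1},{"x":0,"y":0,"z":-0.01,"ax":0,"ay":0,"az":0,"claw":-1},{"x":0,"y":0,"z":-0.04,"ax":0,"ay":0,"az":0,"claw":-1}]' && python3 -m crank '[{"x":0,"y":0,"z":-0.04,"ax":0,"ay":0,"az":0,"claw":-1},{"x":0,"y":0,"z":-0.08,"ax":0,"ay":0,"az":0,"claw":-1},{"x":0,"y":0,"z":-0.12,"ax":0,"ay":0,"az":0,"claw":-1},{"x":0,"y":0,"z":-0.16,"ax":0,"ay":0,"az":0,"claw":-1},{"x":0,"y":0,"z":-0.18,"ax":0,"ay":0,"az":0,"claw":-1}]' && python3 -c "
from h import *
go(.55,.10,.3,-95)"
```

```text
time: 8.42
ee_pos: [0.5158, -0.1626, 0.0982]
eef_rot: [0.962, -0.273, -0.003, 0.001]
ft_force: [-0.0, 1.2, 0.6]
width: 0.0371
time: 8.83
ee_pos: [0.5188, -0.1642, 0.2861]
eef_rot: [0.962, -0.274, 0.003, -0.001]
ft_force: [1.1, 0.5, -0.4]
width: 0.0706
pos [ 0.5188 -0.1642  0.2861] yaw -31.8 F [ 1.1  0.5 -0.4] w 0.0706 t 8.8333 q [-0.48  0.13  0.78  1.62 -0.09  1.43 -0.24]
shift [-0.1125 -0.2411 -0.0138] turn [-0.0028 -0.0016  0.5518]
```

```bash
python3 -m crank '[{"x":-0.087,"y":-0.187,"z":-0.03,"ax":-0.003,"ay":-0.002,"az":0.3,"claw":-1},{"x":-0.087,"y":-0.187,"z":-0.03,"ax":-0.003,"ay":-0.002,"az":0.3,"claw":-1},{"x":-0.087,"y":-0.187,"z":-0.03,"ax":-0.003,"ay":-0.002,"az":0.3,"claw":-1},{"x":-0.087,"y":-0.187,"z":-0.03,"ax":-0.003,"ay":-0.002,"az":0.3,"claw":-1},{"x":-0.087,"y":-0.187,"z":-0.03,"ax":-0.003,"ay":-0.002,"az":0.3,"claw":-1}]' >/dev/null&& python3 -c "
from h import *
go(.555,.13,.3,-95)"
```

```text
pos [0.5396 0.0197 0.3084] yaw -63.9 F [ 0.5  0.7 -0.5] w 0.0864 t 9.25 q [-0.73  0.11  0.68  1.57 -0.07  1.48 -1.17]
shift [-0.0922 -0.0624  0.0082] turn [2.600e-03 2.000e-04 2.714e-01]
```

```bash
python3 -m crank '[{"x":-0.092,"y":-0.062,"z":0,"ax":0.002,"ay":0,"az":0.27,"claw":-1},{"x":-0.092,"y":-0.062,"z":0,"ax":0.002,"ay":0,"az":0.27,"claw":-1},{"x":-0.092,"y":-0.062,"z":0,"ax":0.002,"ay":0,"az":0.27,"claw":-1},{"x":-0.092,"y":-0.062,"z":0,"ax":0.002,"ay":0,"az":0.27,"claw":-1},{"x":-0.092,"y":-0.062,"z":0,"ax":0.002,"ay":0,"az":0.27,"claw":-1}]' >/dev/null&& python3 -m crank '[{"x":0,"y":0,"z":0,"ax":0,"ay":0,"az":0,"claw":-1},{"x":0,"y":0,"z":0,"ax":0,"ay":0,"az":0,"claw":-1},{"x":0,"y":0,"z":0,"ax":0,"ay":0,"az":0,"claw":-1},{"x":0,"y":0,"z":0,"ax":0,"ay":0,"az":0,"claw":-1},{"x":0,"y":0,"z":0,"ax":0,"ay":0,"az":0,"claw":-1}]' >/dev/null&& python3 -c "
from h import *
go(.566,.15,.3,-95)
c=camera('wrist'); cv2.imwrite('pics/w3.png',c['color']); print(c['eye'])
for p in ([.5615,.1255,.178],[.5664,.1778,.178],[.59,.148,.026],[.566,.15,.075]): print(proj(c,p).round(1))"
```

```text
pos [0.5542 0.1286 0.3069] yaw -94.4 F [0.1 0.2 0.1] w 0.0869 t 10.0833 q [-0.87  0.19  0.66  1.51 -0.12  1.49 -1.85]
shift [-0.0223 -0.0101  0.0069] turn [ 0.0012 -0.0001  0.0051]
[0.62143552 0.1233966  0.46794164]
[325.2 219.1]
[251.9 217.9]
[300.8 165.3]
[298.4 194.6]
```

View pics/w3.png

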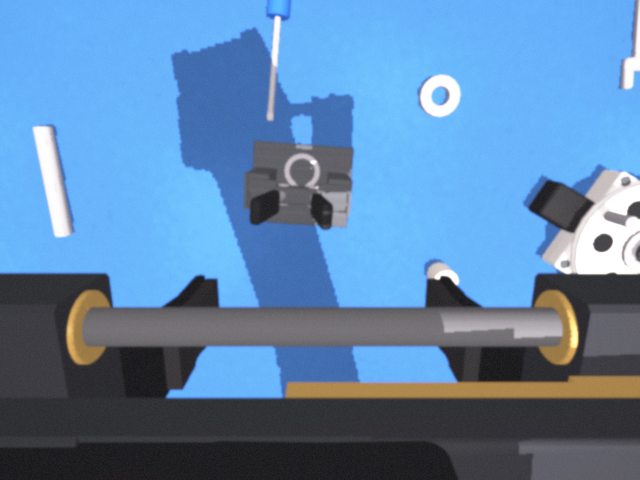

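The wrist view shows the ring at about (302,171), the ears spanning (245..351,195), the handle tops near (255,218) and (328,219), and the rest's foot edge from (253,143) to (353,147). I'll compute the pose from these.

Run:
```python
from h import *
c=camera("wrist"); print(onz(c,253,143,.008),onz(c,353,147,.008),"ring",onz(c,302,171,.026))
p1,p2=onz(c,253,143,.008),onz(c,353,147,.008); d=p2-p1; print("edge",np.linalg.norm(d),np.degrees(np.arctan2(d[1],d[0])))
s=c["color"][130:240,230:370]
g=s.astype(int); m=(g[...,0]-g[...,2]<40).astype(np.uint8)
k=max(cv2.findContours(m,0,1)[0],key=cv2.contourArea)
# bright ring
gr=cv2.cvtColor(s,cv2.COLOR_BGR2GRAY)
im=cv2.resize(s,None,fx=5,fy=5,interpolation=cv2.INTER_CUBIC)
im=cv2.convertScaleAbs(im,alpha=1.6,beta=20)
O=np.array([.570,.150]);t=np.radians(-6)
def W(x,y,z): return [O[0]+x*np.cos(t)-y*np.sin(t),O[1]+x*np.sin(t)+y*np.cos(t),z+.075]
pts=[(.013,0,-.049)]+[(sx*.01,sy*.030,.103) for sx in(-1,1) for sy in(-1,1)]+[(0,.046,0.),(0,-.046,0)]
for q in pts:
    u,v=proj(c,W(*q)); cv2.circle(im,(int((u-230)*5),int((v-130)*5)),4,(0,0,255),-1)
cv2.imwrite("pics/w3c.png",im)
```

```text
[0.61644305 0.19869085] [0.60386443 0.09063362] ring [0.58388327 0.14732575]
edge 0.10878688860729369 -96.6397491402373
```

View pics/w3c.png

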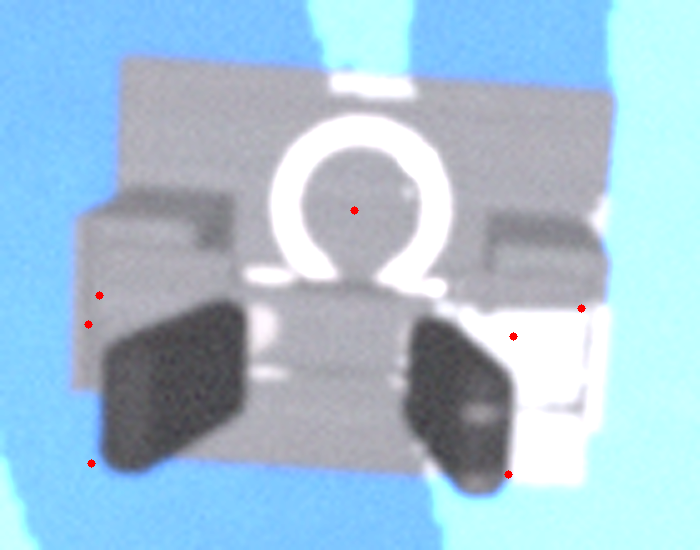

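The model points land within 1–3 px, the foot edge measures 109 mm against 110, and the yaw is -6.6°. Grip is at about (0.5685, 0.149, 0.149), so I'll go above it and down.

```bash
python3 -c "
from h import *
go(.5685,.149,.13,-96.6)"
```

```text
pos [0.5542 0.1288 0.3068] yaw -94.4 F [0.7 0.4 0.7] w 0.0869 t 10.1833 q [-0.87  0.19  0.66  1.51 -0.12  1.49 -1.85]
shift [-0.0213 -0.0131  0.1767] turn [ 0.0013 -0.0001  0.019 ]
```

```bash
python3 -m crank '[{"x":-0.0213,"y":-0.0131,"z":0,"ax":0.001,"ay":0,"az":0.019,"claw":-1},{"x":-0.0213,"y":-0.0131,"z":0.03,"ax":0.001,"ay":0,"az":0.019,"claw":-1},{"x":-0.0213,"y":-0.0131,"z":0.06,"ax":0.001,"ay":0,"az":0.019,"claw":-1},{"x":-0.0213,"y":-0.0131,"z":0.085,"ax":0.001,"ay":0,"az":0.019,"claw":-1},{"x":-0.0213,"y":-0.0131,"z":0.09,"ax":0.001,"ay":0,"az":0.019,"claw":-1}]' && python3 -c "
from h import *
go(.5685,.149,.13,-96.6)
c=camera('wrist'); cv2.imwrite('pics/w4.png',c['color'])
O=np.array([.5685,.149]);t=np.radians(-6.6)
def W(x,y,z): return [O[0]+x*np.cos(t)-y*np.sin(t),O[1]+x*np.sin(t)+y*np.cos(t),z+.075]
for q in [(.013,0,-.049)]+[(sx*.01,sy*.030,.103) for sx in(-1,1) for sy in(-1,1)]: print(q,proj(c,W(*q)).round())"
```

```text
time: 10.6
ee_pos: [0.5667, 0.1488, 0.2124]
eef_rot: [-0.665, 0.747, 0.001, -0.003]
ft_force: [-0.2, 1.4, 0.3]
width: 0.0869
pos [0.5667 0.1488 0.2124] yaw -96.6 F [-0.2  1.4  0.3] w 0.0869 t 10.6 q [-0.86  0.29  0.64  1.61 -0.17  1.31 -1.88]
shift [-0.0007 -0.0023  0.0824] turn [ 0.0029 -0.0018  0.0002]
(0.013, 0, -0.049) [320. 196.]
(-0.01, -0.03, 0.103) [380. 287.]
(-0.01, 0.03, 0.103) [261. 287.]
(0.01, -0.03, 0.103) [381. 249.]
(0.01, 0.03, 0.103) [260. 249.]
```

View pics/w4.png

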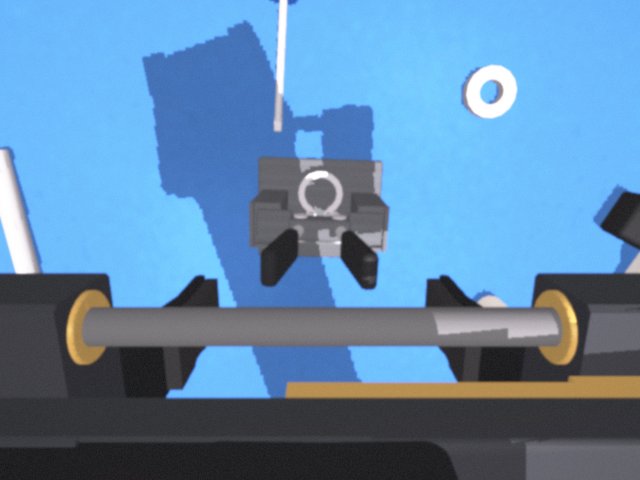

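The handle tops sit at x 261..377, y 247..286 and the ring at (320,193), within about 3 px of the predictions. Descend and grip gently, then squeeze.

```bash
python3 -m crank '[{"x":0,"y":-0.001,"z":0.03,"ax":0,"ay":0,"az":0,"claw":-1},{"x":0,"y":-0.001,"z":0.055,"ax":0,"ay":0,"az":0,"claw":-1},{"x":0,"y":-0.001,"z":0.075,"ax":0,"ay":0,"az":0,"claw":-1},{"x":0,"y":-0.001,"z":0.086,"ax":0,"ay":0,"az":0,"claw":-1},{"x":0,"y":-0.001,"z":0.086,"ax":0,"ay":0,"az":0,"claw":-1}]' 8 && python3 -c "
from h import *
go(.5685,.149,.13,-96.6)" && python3 -m crank '[{"x":0,"y":0,"z":0,"ax":0,"ay":0,"az":0,"claw":1},{"x":0,"y":0,"z":0,"ax":0,"ay":0,"az":0,"claw":1},{"x":0,"y":0,"z":0,"ax":0,"ay":0,"az":0,"claw":1},{"x":0,"y":0,"z":0,"ax":0,"ay":0,"az":0,"claw":1},{"x":0,"y":0,"z":0,"ax":0,"ay":0,"az":0,"claw":1}]' 8
```

```text
time: 11.07
ee_pos: [0.5691, 0.149, 0.1298]
eef_rot: [-0.665, 0.747, 0.0, -0.001]
ft_force: [-0.3, -0.4, -0.3]
width: 0.0872
pos [0.5691 0.149  0.1298] yaw -96.6 F [-0.3 -0.4 -0.3] w 0.0872 t 11.0667 q [-0.84  0.36  0.62  1.7  -0.23  1.15 -1.84]
shift [ 0.      0.0006 -0.0002] turn [ 0.0011 -0.0007  0.0001]
time: 11.48
ee_pos: [0.57, 0.1493, 0.1314]
eef_rot: [-0.665, 0.747, 0.0, 0.0]
ft_force: [-0.4, 2.2, 1.4]
width: 0.0614
```

```bash
python3 -m crank '[{"x":0,"y":0,"z":0,"ax":0,"ay":0,"az":0,"claw":1},{"x":0,"y":0,"z":0,"ax":0,"ay":0,"az":0,"claw":1},{"x":0,"y":0,"z":0,"ax":0,"ay":0,"az":0,"claw":1},{"x":0,"y":0,"z":0,"ax":0,"ay":0,"az":0,"claw":1},{"x":0,"y":0,"z":0,"ax":0,"ay":0,"az":0,"claw":1}]' 40 && python3 -m crank '[{"x":0,"y":0,"z":0,"ax":0,"ay":0,"az":0,"claw":1},{"x":0,"y":0,"z":0,"ax":0,"ay":0,"az":0,"claw":1},{"x":0,"y":0,"z":0,"ax":0,"ay":0,"az":0,"claw":1},{"x":0,"y":0,"z":0,"ax":0,"ay":0,"az":0,"claw":1},{"x":0,"y":0,"z":0,"ax":0,"ay":0,"az":0,"claw":1}]' 40 && python3 -c "
from h import *
go(.5685,.149,.25,-96.6)"
```

```text
time: 11.9
ee_pos: [0.5707, 0.1497, 0.1323]
eef_rot: [-0.665, 0.747, -0.0, 0.001]
ft_force: [-2.3, -0.7, 11.4]
width: 0.0284
time: 12.32
ee_pos: [0.5706, 0.1496, 0.1323]
eef_rot: [-0.665, 0.747, -0.0, 0.001]
ft_force: [-2.7, 1.7, 11.6]
width: 0.027
pos [0.5706 0.1496 0.1323] yaw -96.6 F [-2.7  1.7 11.6] w 0.027 t 12.3167 q [-0.84  0.36  0.62  1.7  -0.23  1.15 -1.84]
shift [ 0.0007  0.0018 -0.1177] turn [-0.0008  0.0007 -0.0001]
```

The handles are fully squeezed (27.0 mm). Lift straight up.

```bash
python3 -m crank '[{"x":0,"y":0,"z":-0.004,"ax":0,"ay":0,"az":0,"claw":1},{"x":0,"y":0,"z":-0.012,"ax":0,"ay":0,"az":0,"claw":1},{"x":0,"y":0,"z":-0.024,"ax":0,"ay":0,"az":0,"claw":1},{"x":0,"y":0,"z":-0.038,"ax":0,"ay":0,"az":0,"claw":1},{"x":0,"y":0,"z":-0.052,"ax":0,"ay":0,"az":0,"claw":1}]' && python3 -m crank '[{"x":0,"y":0,"z":-0.016,"ax":0,"ay":0,"az":0,"claw":1},{"x":0,"y":0,"z":-0.034,"ax":0,"ay":0,"az":0,"claw":1},{"x":0,"y":0,"z":-0.052,"ax":0,"ay":0,"az":0,"claw":1},{"x":0,"y":0,"z":-0.068,"ax":0,"ay":0,"az":0,"claw":1},{"x":0,"y":0,"z":-0.08,"ax":0,"ay":0,"az":0,"claw":1}]' && python3 -m crank '[{"x":0,"y":0,"z":0,"ax":0,"ay":0,"az":0,"claw":1},{"x":0,"y":0,"z":0,"ax":0,"ay":0,"az":0,"claw":1},{"x":0,"y":0,"z":0,"ax":0,"ay":0,"az":0,"claw":1},{"x":0,"y":0,"z":0,"ax":0,"ay":0,"az":0,"claw":1},{"x":0,"y":0,"z":0,"ax":0,"ay":0,"az":0,"claw":1}]' && python3 -c "
from h import *
s=r.read_state();M=R.from_quat(s['eef_rot']).as_matrix();print('M',M.round(4))
go(.4787-.013,-.2042,.27,-96.6)
c=camera('wrist'); cv2.imwrite('pics/w5.png',c['color'])
t=np.radians(-6.6);g=s['ee_pos']+M[:,2]*(-.0187);ring=g+[.013*np.cos(t),.013*np.sin(t),-.123]
print(ring,proj(c,ring))
for n in('scene','side'):
    c=camera(n);cv2.imwrite(f'pics/{n}5.png',c['color']);print(n,proj(c,ring))
"
```

```text
time: 12.73
ee_pos: [0.5695, 0.1488, 0.1838]
eef_rot: [-0.665, 0.747, 0.0, -0.001]
ft_force: [1.0, 0.1, -2.5]
width: 0.0264
time: 13.15
ee_pos: [0.5699, 0.1489, 0.2649]
eef_rot: [-0.665, 0.747, -0.0, 0.0]
ft_force: [0.5, 0.8, -2.7]
width: 0.0268
time: 13.57
ee_pos: [0.5693, 0.149, 0.2617]
eef_rot: [-0.665, 0.747, 0.0, -0.001]
ft_force: [-0.5, -0.4, -2.0]
width: 0.0268
M [[-0.115  -0.9934 -0.0021]
 [-0.9934  0.115  -0.0011]
 [ 0.0013  0.002  -1.    ]]
pos [0.5693 0.149  0.2617] yaw -96.6 F [-0.5 -0.4 -2. ] w 0.0268 t 13.5667 q [-0.87  0.26  0.65  1.53 -0.16  1.41 -1.89]
shift [ 0.3628  0.0623 -0.0078] turn [ 0.001  -0.0006 -0.    ]
[0.58222655 0.14754049 0.15735735] [321.44030308 218.47774237]
scene [334.03071048 309.02389568]
side [328.3531341  181.56455725]
```

View pics/w5.png

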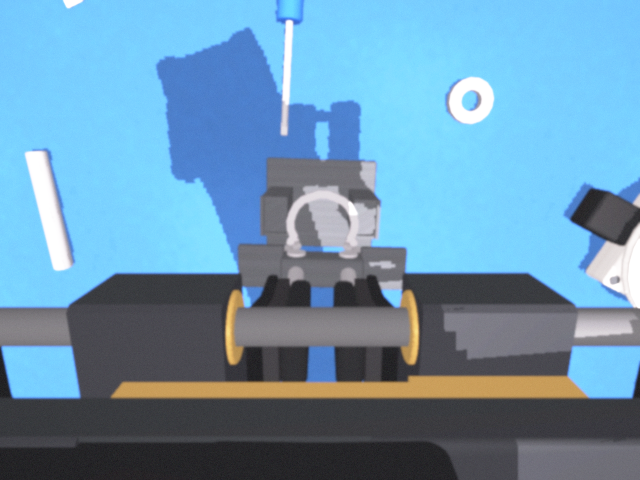

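The ring is spread in the jaws, outer x from 287 to 358, top at y=191, and hangs level. I'll carry it to above the stub.

```bash
python3 -m crank '[{"x":0.015,"y":0.002,"z":0,"ax":0,"ay":0,"az":0,"claw":1},{"x":0.04,"y":0.006,"z":0,"ax":0,"ay":0,"az":0,"claw":1},{"x":0.07,"y":0.012,"z":0,"ax":0,"ay":0,"az":0,"claw":1},{"x":0.1,"y":0.018,"z":0,"ax":0,"ay":0,"az":0,"claw":1},{"x":0.13,"y":0.023,"z":0,"ax":0,"ay":0,"az":0,"claw":1}]' >/dev/null && python3 -m crank '[{"x":0.03,"y":0.005,"z":0,"ax":0,"ay":0,"az":0,"claw":1},{"x":0.06,"y":0.01,"z":0,"ax":0,"ay":0,"az":0,"claw":1},{"x":0.09,"y":0.015,"z":0,"ax":0,"ay":0,"az":0,"claw":1},{"x":0.12,"y":0.02,"z":0,"ax":0,"ay":0,"az":0,"claw":1},{"x":0.15,"y":0.025,"z":0,"ax":0,"ay":0,"az":0,"claw":1}]' >/dev/null && python3 -m crank '[{"x":0.03,"y":0.005,"z":0,"ax":0,"ay":0,"az":0,"claw":1},{"x":0.06,"y":0.01,"z":0,"ax":0,"ay":0,"az":0,"claw":1},{"x":0.073,"y":0.012,"z":0,"ax":0,"ay":0,"az":0,"claw":1},{"x":0.08,"y":0.013,"z":0,"ax":0,"ay":0,"az":0,"claw":1},{"x":0.081,"y":0.013,"z":0,"ax":0,"ay":0,"az":0,"claw":1}]' && python3 -m crank '[{"x":0,"y":0,"z":0,"ax":0,"ay":0,"az":0,"claw":1},{"x":0,"y":0,"z":0,"ax":0,"ay":0,"az":0,"claw":1},{"x":0,"y":0,"z":0,"ax":0,"ay":0,"az":0,"claw":1},{"x":0,"y":0,"z":0,"ax":0,"ay":0,"az":0,"claw":1},{"x":0,"y":0,"z":0,"ax":0,"ay":0,"az":0,"claw":1}]' && python3 -c "
from h import *
go(.4787-.011,-.2027,.205,-96.6)"
```

```text
time: 14.97
ee_pos: [0.4669, -0.2039, 0.2628]
eef_rot: [-0.664, 0.748, 0.0, -0.0]
ft_force: [1.0, -0.3, -3.0]
width: 0.027
time: 15.38
ee_pos: [0.4679, -0.2018, 0.2627]
eef_rot: [-0.666, 0.746, 0.0, -0.0]
ft_force: [0.3, -0.0, -3.5]
width: 0.0266
pos [ 0.4679 -0.2018  0.2627] yaw -96.5 F [ 0.3 -0.  -3.5] w 0.0266 t 15.3833 q [-0.56  0.04  0.92  1.74 -0.03  1.38 -1.32]
shift [0.0009 0.     0.0577] turn [ 0.0004 -0.0002  0.0006]
```

```bash
python3 -m crank '[{"x":0.001,"y":0,"z":0.012,"ax":0,"ay":0,"az":0,"claw":1},{"x":0.001,"y":0,"z":0.025,"ax":0,"ay":0,"az":0,"claw":1},{"x":0.001,"y":0,"z":0.04,"ax":0,"ay":0,"az":0,"claw":1},{"x":0.001,"y":0,"z":0.05,"ax":0,"ay":0,"az":0,"claw":1},{"x":0.001,"y":0,"z":0.055,"ax":0,"ay":0,"az":0,"claw":1}]' >/dev/null && python3 -m crank '[{"x":0,"y":0,"z":0,"ax":0,"ay":0,"az":0,"claw":1},{"x":0,"y":0,"z":0,"ax":0,"ay":0,"az":0,"claw":1},{"x":0,"y":0,"z":0,"ax":0,"ay":0,"az":0,"claw":1},{"x":0,"y":0,"z":0,"ax":0,"ay":0,"az":0,"claw":1},{"x":0,"y":0,"z":0,"ax":0,"ay":0,"az":0,"claw":1}]'
python3 - <<'E'
from h import *
import pickle
s=r.read_state();M=R.from_quat(s['eef_rot']).as_matrix();t=np.radians(-6.6)
g=s['ee_pos']+M[:,2]*(-.0187);ring=g+[.013*np.cos(t),.013*np.sin(t),-.123]
st=[.4787,-.2042,.078];print(s['ee_pos'],ring)
C={n:camera(n) for n in('wrist','scene','side')}; pickle.dump(C,open('c6.pkl','wb'))
for n in C: print(n,'ring',proj(C[n],ring).round(1),'stub',proj(C[n],st).round(1))
def crop(n,k,w,h):
    u,v=proj(C[n],(ring+st)/2); u=int(u-w/k/2);v=int(v-h/k/2);print(n,'origin',u,v,'k',k)
    return cv2.resize(C[n]['color'][v:v+int(h/k),u:u+int(w/k)],(w,h),interpolation=cv2.INTER_CUBIC)
a=crop('wrist',4,800,320) ; b=np.hstack([crop('scene',5,400,280),crop('side',5,400,280)])
cv2.imwrite('pics/c6.png',np.vstack([a,b]))
E
```

```text
time: 16.22
ee_pos: [0.4678, -0.2036, 0.2083]
eef_rot: [-0.665, 0.747, -0.0, -0.0]
ft_force: [-0.9, -0.2, -2.4]
width: 0.0269
[ 0.46775704 -0.20358189  0.20831075] [ 0.48066553 -0.20506981  0.10401074]
wrist ring [321.6 218.9] stub [320.7 214.5]
scene ring [269.3 187.4] stub [271.2 193.9]
side ring [318.7 318.5] stub [317.7 326.4]
wrist origin 221 176 k 4
scene origin 230 162 k 5
side origin 278 294 k 5
```

View pics/c6.png

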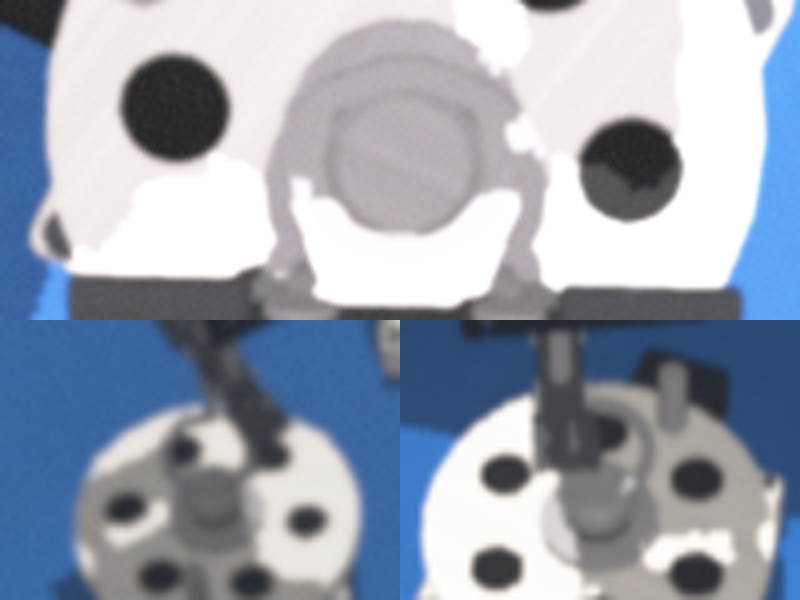

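In the wrist crop the stub's top disc is at about pixel (321.5,216.5), with the ring arc around it reaching x≈288..357. I'll check ring against stub numerically with profiles.

Run:
```python
from h import *
import pickle
C=pickle.load(open('c6.pkl','rb'));c=C['wrist']
w5=cv2.cvtColor(cv2.imread('pics/w5.png'),6).astype(int);w6=cv2.cvtColor(c['color'],6).astype(int)
print('w5 col',list(enumerate(w5[183:215,318:327].mean(1).round().astype(int),183)))
print('w5 row222',list(enumerate(w5[219:226,278:368].mean(0).round().astype(int),278)))
print('w6 col',list(enumerate(w6[174:250,318:326].mean(1).round().astype(int),174)))
print('w6 row',list(enumerate(w6[214:220,280:364].mean(0).round().astype(int),280)))
st=np.array([.4787,-.2042]);rg=np.array([.48066,-.20507])
def top(p,rad,z): 
    th=np.linspace(0,2*np.pi,73);P=np.array([proj(c,[p[0]+rad*np.cos(a),p[1]+rad*np.sin(a),z]) for a in th]);return np.r_[P.min(0),P.max(0)].round(1)
for n,a in dict(hub=(st,.024,.058),land=(st,.015,.075),top=(st,.012,.078),ringi=(rg,.017,.106),ringo=(rg,.022,.106)).items(): print(n,top(*a))
```

```text
w5 col [(183, np.int64(115)), (184, np.int64(117)), (185, np.int64(123)), (186, np.int64(141)), (187, np.int64(166)), (188, np.int64(183)), (189, np.int64(190)), (190, np.int64(202)), (191, np.int64(217)), (192, np.int64(223)), (193, np.int64(224)), (194, np.int64(224)), (195, np.int64(224)), (196, np.int64(224)), (197, np.int64(221)), (198, np.int64(213)), (199, np.int64(202)), (200, np.int64(195)), (201, np.int64(190)), (202, np.int64(189)), (203, np.int64(191)), (204, np.int64(191)), (205, np.int64(191)), (206, np.int64(191)), (207, np.int64(189)), (208, np.int64(188)), (209, np.int64(189)), (210, np.int64(189)), (211, np.int64(191)), (212, np.int64(193)), (213, np.int64(194)), (214, np.int64(193))]
w5 row222 [(278, np.int64(113)), (279, np.int64(114)), (280, np.int64(115)), (281, np.int64(114)), (282, np.int64(115)), (283, np.int64(115)), (284, np.int64(118)), (285, np.int64(134)), (286, np.int64(171)), (287, np.int64(206)), (288, np.int64(219)), (289, np.int64(222)), (290, np.int64(222)), (291, np.int64(222)), (292, np.int64(221)), (293, np.int64(211)), (294, np.int64(178)), (29
[... 4593 characters left out ...]
, np.int64(163)), (340, np.int64(162)), (341, np.int64(165)), (342, np.int64(173)), (343, np.int64(178)), (344, np.int64(180)), (345, np.int64(179)), (346, np.int64(179)), (347, np.int64(180)), (348, np.int64(181)), (349, np.int64(182)), (350, np.int64(182)), (351, np.int64(182)), (352, np.int64(181)), (353, np.int64(179)), (354, np.int64(189)), (355, np.int64(200)), (356, np.int64(212)), (357, np.int64(226)), (358, np.int64(239)), (359, np.int64(252)), (360, np.int64(254)), (361, np.int64(254)), (362, np.int64(253)), (363, np.int64(250))]
hub [289.5 178.  352.1 239.9]
land [300.1 193.1 341.4 233.8]
top [304.  197.9 337.4 230.7]
ringi [295.6 193.5 347.7 244.7]
ringo [287.9 185.7 355.4 251.9]
```

```bash
cat > fit.py <<'E'
from h import *
import pickle
from scipy.optimize import least_squares
from scipy.ndimage import map_coordinates
C=pickle.load(open('c6.pkl','rb'));c6=C['wrist']
def circ(P,rad=None):
    P=np.array(P); f=(lambda q:np.hypot(*(P-q[:2]).T)-(q[2] if rad is None else rad))
    o=least_squares(f,[*P.mean(0),.02 if rad is None else rad],loss='soft_l1',f_scale=.0007); return o.x.round(4),np.abs(f(o.x)).mean().round(5),len(P)
def wheel(c,img):
    g=img.astype(int); m=((g[...,2]>120)&(g[...,0]-g[...,2]<50)).astype(np.uint8)
    st=[.4787,-.2042,.052]; P=[]
    for a in np.linspace(0,2*np.pi,181):
        d=np.array([np.cos(a),np.sin(a),0])
        v=[]
        for q in np.arange(.064,.076,.0003):
            u=proj(c,np.array(st)+d*q); ui,vi=np.round(u).astype(int)
            v.append(m[vi,ui] if 0<=ui<640 and 0<=vi<265 else -1)
        v=np.array(v)
        if v.min()<0 or v[0]==0 or v[-1]==1: continue
        k=np.argmin(v); P.append(np.array(st[:2])+d[:2]*(.064+.0003*k))
    return circ(P,.07)
print('wheel w6',wheel(c6,c6['color']))
c1=dict(c6,eye=np.array([0.54192409,-0.09598814,0.38039832]),orientation=np.array([0.95460921,-0.27027417,-0.03433083,0.1203932]))
print('wheel w1',wheel(c1,cv2.imread('pics/w1.png')))
# ring in w5: camera pose = w6 pose shifted by TCP motion (same orientation)
img=cv2.cvtColor(cv2.imread('pics/w5.png'),6).astype(float)
c5=dict(c6,eye=np.array(c6['eye'])+np.array([0.5693,0.149,0.2617])-np.array([.46776,-.20358,.20831]))
I=[];Oo=[]
for a in np.radians(np.arange(-170,-9,4)):
    q=np.arange(18,44,.2); u=322+q*np.cos(a); v=222+q*np.sin(a); p=map_coordinates(img,[v,u],order=1)
    b=np.where(p>209)[0]
    if len(b)<25: continue
    k0,k1=b[0],b[-1]
    if 5<=q[k1]-q[k0]<=11:
        I.append(onz(c5,u[k0],v[k0],.1593)); Oo.append(onz(c5,u[k1],v[k1],.1593))
print('ring inner',circ(I),'outer',circ(Oo),'TCP .5693 .149; predicted ring .5822 .1475')
print(c6['eye'],c6['orientation'])
E
python3 fit.py
```

```text
wheel w6 (array([ 0.4773, -0.2046,  0.07  ]), np.float64(0.00093), 110)
wheel w1 (array([ 0.4781, -0.2026,  0.07  ]), np.float64(0.00106), 53)
ring inner (array([0.5757, 0.1481, 0.0205]), np.float64(0.0003), 41) outer (array([0.5767, 0.1472, 0.0242]), np.float64(0.00032), 41) TCP .5693 .149; predicted ring .5822 .1475
[ 0.53427367 -0.21125611  0.36954492] [-0.66005977  0.74069744  0.09345032 -0.0833993 ]
```

Ring estimate is (.4775,-.2052) and stub about (.478,-.2044), less than 1 mm apart. I'll lower to just above the stub top and compare them at nearly equal height.

```bash
python3 -m crank '[{"x":-0.0009,"y":-0.0005,"z":0.004,"ax":0,"ay":0,"az":0,"claw":1},{"x":-0.0009,"y":-0.0005,"z":0.01,"ax":0,"ay":0,"az":0,"claw":1},{"x":-0.0009,"y":-0.0005,"z":0.016,"ax":0,"ay":0,"az":0,"claw":1},{"x":-0.0009,"y":-0.0005,"z":0.019,"ax":0,"ay":0,"az":0,"claw":1},{"x":-0.0009,"y":-0.0005,"z":0.019,"ax":0,"ay":0,"az":0,"claw":1}]' >/dev/null && python3 -m crank '[{"x":0,"y":0,"z":0,"ax":0,"ay":0,"az":0,"claw":1},{"x":0,"y":0,"z":0,"ax":0,"ay":0,"az":0,"claw":1},{"x":0,"y":0,"z":0,"ax":0,"ay":0,"az":0,"claw":1},{"x":0,"y":0,"z":0,"ax":0,"ay":0,"az":0,"claw":1},{"x":0,"y":0,"z":0,"ax":0,"ay":0,"az":0,"claw":1}]'
python3 - <<'E'
from h import *
import pickle
s=r.read_state();print(s['ee_pos'],s['ft_force'])
C={n:camera(n) for n in('wrist','scene','side')}; pickle.dump(C,open('c7.pkl','wb'))
c=C['wrist'];e=s['ee_pos'];ring=np.array([e[0]+.0097,e[1]-.0016,e[2]-.1043]);print(ring,proj(c,ring),proj(c,[.4781,-.2044,.078]))
def crop(n,k,w,h,u=None,v=None):
    if u is None: u,v=proj(C[n],ring)
    u=int(u-w/k/2);v=int(v-h/k/2);print(n,'origin',u,v)
    g=cv2.resize(C[n]['color'][v:v+int(h/k),u:u+int(w/k)],(w,h),interpolation=cv2.INTER_CUBIC)
    return cv2.createCLAHE(3,(4,4)).apply(cv2.cvtColor(g,6))
a=crop('wrist',8,800,600,321,216)
cv2.imwrite('pics/c7.png',a)
E
```

```text
time: 17.2
ee_pos: [0.4681, -0.2027, 0.189]
eef_rot: [-0.665, 0.747, -0.0, -0.0]
ft_force: [-0.2, 0.6, -2.4]
width: 0.027
[ 0.46811835 -0.20268386  0.18895712] [-0.18051746  0.58046196 -2.36831214]
[ 0.47781835 -0.20428386  0.08465712] [322.33907897 223.54292099] [322.44519808 221.03291671]
wrist origin 271 178
```

View pics/c7.png

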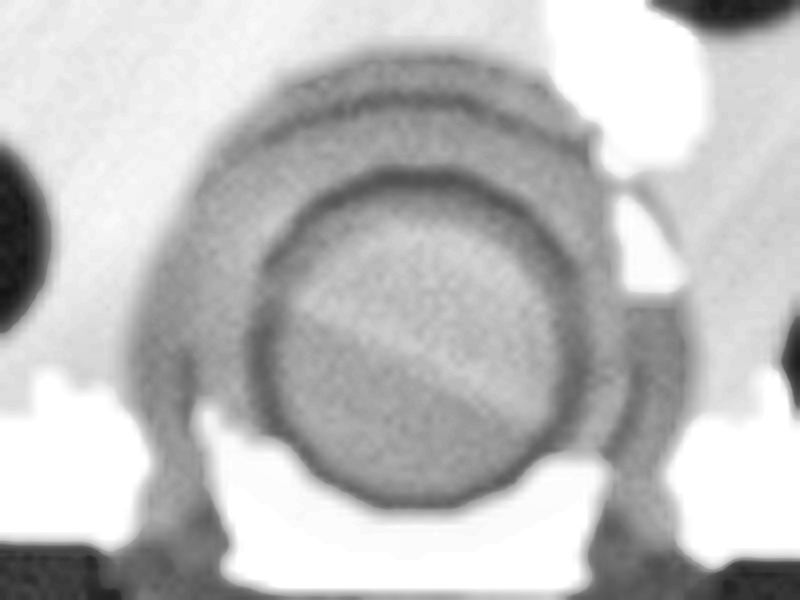

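The stub's land spans crop x 248..592, y 172..508, so its centre is at about (323.5,220.5). The ring's opening spans crop x 195..637, with its far inner edge at y≈170. That centres it within about 1 mm, so I'll nudge +0.4 mm in tool x and descend slowly, watching force.

```bash
python3 -m crank '[{"x":0.0005,"y":0,"z":0.001,"ax":0,"ay":0,"az":0,"claw":1},{"x":0.0005,"y":0,"z":0.002,"ax":0,"ay":0,"az":0,"claw":1},{"x":0.0005,"y":0,"z":0.003,"ax":0,"ay":0,"az":0,"claw":1},{"x":0.0005,"y":0,"z":0.004,"ax":0,"ay":0,"az":0,"claw":1},{"x":0.0005,"y":0,"z":0.005,"ax":0,"ay":0,"az":0,"claw":1}]' && python3 -m crank '[{"x":0,"y":0,"z":0.001,"ax":0,"ay":0,"az":0,"claw":1},{"x":0,"y":0,"z":0.002,"ax":0,"ay":0,"az":0,"claw":1},{"x":0,"y":0,"z":0.003,"ax":0,"ay":0,"az":0,"claw":1},{"x":0,"y":0,"z":0.004,"ax":0,"ay":0,"az":0,"claw":1},{"x":0,"y":0,"z":0.004,"ax":0,"ay":0,"az":0,"claw":1}]'
```

```text
time: 17.77
ee_pos: [0.4679, -0.2031, 0.1836]
eef_rot: [-0.665, 0.747, 0.0, -0.0]
ft_force: [0.2, -0.5, -3.7]
width: 0.0271
time: 18.18
ee_pos: [0.4679, -0.2031, 0.1796]
eef_rot: [-0.665, 0.747, 0.0, -0.0]
ft_force: [0.0, 0.5, -2.0]
width: 0.0269
```

No contact yet, and the ring should already be around the land. Continue.

```bash
python3 -m crank '[{"x":0,"y":0,"z":0.001,"ax":0,"ay":0,"az":0,"claw":1},{"x":0,"y":0,"z":0.002,"ax":0,"ay":0,"az":0,"claw":1},{"x":0,"y":0,"z":0.003,"ax":0,"ay":0,"az":0,"claw":1},{"x":0,"y":0,"z":0.004,"ax":0,"ay":0,"az":0,"claw":1},{"x":0,"y":0,"z":0.005,"ax":0,"ay":0,"az":0,"claw":1}]' && python3 -m crank '[{"x":0,"y":0,"z":0.001,"ax":0,"ay":0,"az":0,"claw":1},{"x":0,"y":0,"z":0.002,"ax":0,"ay":0,"az":0,"claw":1},{"x":0,"y":0,"z":0.003,"ax":0,"ay":0,"az":0,"claw":1},{"x":0,"y":0,"z":0.004,"ax":0,"ay":0,"az":0,"claw":1},{"x":0,"y":0,"z":0.005,"ax":0,"ay":0,"az":0,"claw":1}]'
python3 - <<'E'
from h import *
import pickle
s=r.read_state();e=s['ee_pos'];print(e,s['ft_force'],s['torque'])
C={n:camera(n) for n in('wrist','scene','side')}; pickle.dump(C,open('c8.pkl','wb'))
E
```

```text
time: 18.6
ee_pos: [0.468, -0.2032, 0.1747]
eef_rot: [-0.665, 0.747, 0.0, -0.0]
ft_force: [-0.1, -0.0, -3.3]
width: 0.0264
time: 19.02
ee_pos: [0.468, -0.2031, 0.1697]
eef_rot: [-0.665, 0.747, 0.0, -0.0]
ft_force: [0.2, 0.3, -2.0]
width: 0.0268
[ 0.46798037 -0.20313124  0.16970055] [ 0.17837598  0.29508513 -2.04645039] [-0.0522928   0.19427789 -0.02192435]
```

```bash
python3 -m crank '[{"x":0,"y":0,"z":0.0005,"ax":0,"ay":0,"az":0,"claw":1},{"x":0,"y":0,"z":0.001,"ax":0,"ay":0,"az":0,"claw":1},{"x":0,"y":0,"z":0.0015,"ax":0,"ay":0,"az":0,"claw":1},{"x":0,"y":0,"z":0.002,"ax":0,"ay":0,"az":0,"claw":1},{"x":0,"y":0,"z":0.002,"ax":0,"ay":0,"az":0,"claw":1}]' && python3 -m crank '[{"x":0,"y":0,"z":0.0003,"ax":0,"ay":0,"az":0,"claw":1},{"x":0,"y":0,"z":0.0006,"ax":0,"ay":0,"az":0,"claw":1},{"x":0,"y":0,"z":0.001,"ax":0,"ay":0,"az":0,"claw":1},{"x":0,"y":0,"z":0.001,"ax":0,"ay":0,"az":0,"claw":1},{"x":0,"y":0,"z":0.001,"ax":0,"ay":0,"az":0,"claw":1}]'
```

```text
time: 19.58
ee_pos: [0.4679, -0.2031, 0.1677]
eef_rot: [-0.665, 0.747, 0.0, -0.0]
ft_force: [0.0, 1.0, -3.0]
width: 0.0273
time: 20.0
ee_pos: [0.468, -0.2032, 0.1668]
eef_rot: [-0.665, 0.747, 0.0, -0.0]
ft_force: [0.2, 0.9, -2.6]
width: 0.027
```

```bash
python3 -m crank '[{"x":0,"y":0,"z":0.0003,"ax":0,"ay":0,"az":0,"claw":1},{"x":0,"y":0,"z":0.0006,"ax":0,"ay":0,"az":0,"claw":1},{"x":0,"y":0,"z":0.001,"ax":0,"ay":0,"az":0,"claw":1},{"x":0,"y":0,"z":0.001,"ax":0,"ay":0,"az":0,"claw":1},{"x":0,"y":0,"z":0.001,"ax":0,"ay":0,"az":0,"claw":1}]' && python3 -c "
from h import *
print([r.read_state()['ft_force'].round(1)])"
```

```text
time: 20.42
ee_pos: [0.4681, -0.2033, 0.1665]
eef_rot: [-0.665, 0.747, 0.0, -0.0]
ft_force: [-2.8, 0.2, 7.2]
width: 0.0268
[array([-2.8,  0.2,  7.2])]
```

Contact with the hub came at TCP z≈0.1665, as the seated-pliers geometry predicted. Back off to mid-groove (TCP≈0.1683).

```bash
python3 -m crank '[{"x":0,"y":0,"z":-0.001,"ax":0,"ay":0,"az":0,"claw":1},{"x":0,"y":0,"z":-0.002,"ax":0,"ay":0,"az":0,"claw":1},{"x":0,"y":0,"z":-0.0025,"ax":0,"ay":0,"az":0,"claw":1},{"x":0,"y":0,"z":-0.0025,"ax":0,"ay":0,"az":0,"claw":1},{"x":0,"y":0,"z":-0.0025,"ax":0,"ay":0,"az":0,"claw":1}]'
python3 - <<'E'
from h import *
s=r.read_state();print(s['ee_pos'],s['ft_force'],R.from_quat(s['eef_rot']).as_matrix()[:,2].round(4),s['time'])
C={n:camera(n) for n in('wrist','scene','side')}
def crop(n,k,w,h,u,v):
    u=int(u-w/k/2);v=int(v-h/k/2);g=cv2.resize(C[n]['color'][v:v+int(h/k),u:u+int(w/k)],(w,h),interpolation=cv2.INTER_CUBIC);return g
p=[.478,-.2045,.065]
cv2.imwrite('pics/c9.png',np.vstack([crop('wrist',4,800,300,322,226),np.hstack([crop('scene',5,400,300,*proj(C['scene'],p)),crop('side',5,400,300,*proj(C['side'],p))])]))
E
```

```text
time: 20.83
ee_pos: [0.4679, -0.2031, 0.1682]
eef_rot: [-0.665, 0.747, 0.0, -0.0]
ft_force: [-0.8, -0.3, -1.9]
width: 0.0274
[ 0.4679427  -0.203131    0.16820673] [-0.83540722 -0.31576205 -1.86194264] [-7.e-04 -4.e-04 -1.e+00] 20.8333
```

View pics/c9.png

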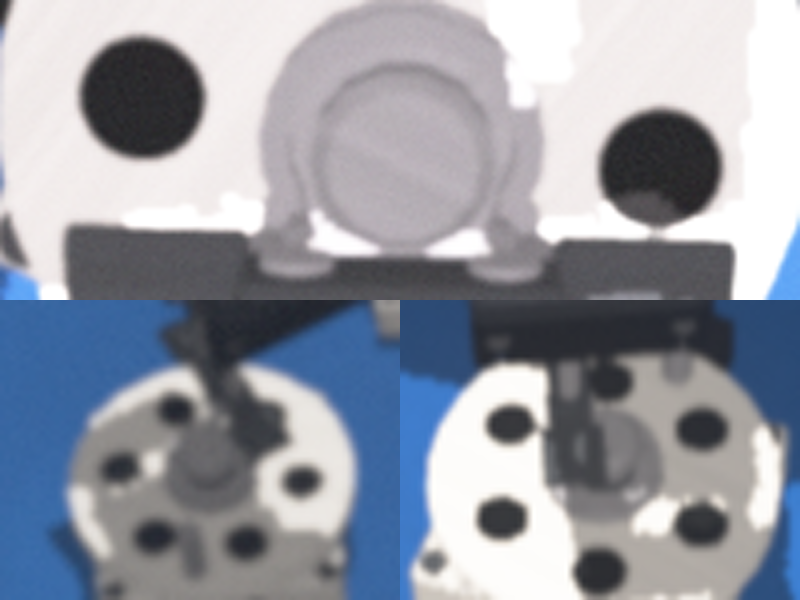

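The ring encircles the stub just above the hub. Its inner edges straddle the stub's top disc (crop 318..490), and the force on the tool is only the pliers' weight. I'll hold one settling call, then hand in.

```bash
python3 -m crank '[{"x":0,"y":0,"z":0,"ax":0,"ay":0,"az":0,"claw":1},{"x":0,"y":0,"z":0,"ax":0,"ay":0,"az":0,"claw":1},{"x":0,"y":0,"z":0,"ax":0,"ay":0,"az":0,"claw":1},{"x":0,"y":0,"z":0,"ax":0,"ay":0,"az":0,"claw":1},{"x":0,"y":0,"z":0,"ax":0,"ay":0,"az":0,"claw":1}]' && python3 -c "
from bench import close_job
print(close_job())"
```

```text
time: 21.4
ee_pos: [0.468, -0.2032, 0.1683]
eef_rot: [-0.665, 0.747, 0.0, -0.0]
ft_force: [0.1, 0.1, -2.6]
width: 0.0268
the job is handed in; nothing more can be done
None
```

The job is handed in at 21.4 s, with the pliers still gripped upright and the spread ring held in the groove above the hub. There is no verdict from the system.

- **Wheel:** I gripped the larger drive's crank pin and turned the wheel clockwise about 372°. The fingers stayed closed on the pin (about 11–12 mm) throughout.
- **Pliers and ring:** I squeezed the pliers shut in their rest (27 mm over the handles, their stop), lifted them straight up and slid the ring down over the stub. Nothing touched on the way down.
- **Groove height:** I lowered the ring until it lightly touched the hub, about 10 N, at tool height (TCP z) 166.5 mm. I then backed off to 168.3 mm, which puts the ring's middle about 62 mm above the table.
- **Last checks:** The force was 2.6 N downward, just the pliers' own weight, so the ring is not pressed on the hub. The opening was 26.8 mm, the tool was vertical to within 0.1°, and the final picture shows the ring around the stub with space on both sides.

Some checks disagreed:
- **Stub position:** my estimates differed by up to 2 mm.
- **Ring position:** it sat about 3 mm nearer the pliers than the nominal grip would give. I allowed for this using the wrist-camera pictures.
- **Ring opening:** it measured slightly wider from the pictures than the description implies.

I did not check the loose parts one by one at the end, but no move was made near any of them.

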